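Shut and bolt the engraver's tool chest

ROBOT

A 7-joint arm with a two-finger parallel gripper is mounted at the origin on the work surface. World frame = base frame: x ahead of the robot, y to its left, z up, the work surface at z = 0. Lengths are in m, angles in rad, forces in N, time in s.
With the tool pointing down it reaches from about 0.425 to 0.875 m from the base axis. Payload 4.7 kg.
Tool frame: the origin (TCP) lies on the mounting face of the last link; the fingertips stand 173 mm ahead of it and the grasp point (between the pads) lies 155 mm ahead of it; z points along the fingers, x is the direction in which the jaws open and shut, and the axes are right-handed (so a half turn about z gives the same grasp; the last joint's range is limited). The gripper opens to 85 mm and grips with 20 to 120 N. Pads are 22 mm wide; open, the fingers measure 114 mm over their backs; the gripper's body (76 mm by 85 mm) begins 54 mm behind the grasp point. The pads swing forward as they close: fully open they stand 13 mm farther back than shut.
Start: joints at [-1.109, 0.321, -0.07, 1.45, 0.023, 1.371, -0.057], TCP at [0.281, 0.586, 0.405] pointing down, gripper open.
Joint ranges: [-2.86, 2.86], [-0.3, 2.09], [-1.38, 1.24], [0.06, 2.45], [-1.56, 4.7], [0.09, 2.05], [-2.69, 2.69]. Speed limits (rad/s): [2.57, 2.57, 3.14, 3.14, 3.14, 3.14, 3.14].

INTERFACE

Orientations are given as a unit quaternion [x, y, z, w].
In Python, from cell import status, eyes, order gives the robot as it stands.
- The arm moves only by the shell command python3 -m creep 'ROWS' [OPENING] [FORCE]. ROWS is JSON, a list of rows, each a list of 6 numbers: the shift along the tool's x, y, z in m, then the turn, a rotation vector about the tool's x, y, z in rad. A call has 1 to 8 rows; each row is the pose to reach, as a shift and turn from the pose measured when the call began, along the tool's axes at that moment; what a row does not reach only later rows make up. A row lasts 1/8 s, in which the tool goes at most 62.5 mm and 10.7 degrees, less where a joint would pass 70% of its speed; a pose out of reach is approached as far as the arm can. A call with a gripper value outside its range is refused whole. OPENING is the finger opening in m, from 0 to 0.0854, set as the call begins (- or left out, the last holds). The fingers move at their own pace and stop on an object; FORCE is the grip in N (left out, the last holds). Time passes only in rows, so rows that repeat a pose let the fingers close. It gives the time, the measured TCP pose, the force and the opening at its end, in the units of the state.
- status.read_state(): the state, without advancing time (a new reading comes with each control period).
- eyes.read_camera(name): name is "side" or "top"; returns the picture (420x560x3 uint8, red, green, blue); there is no depth.
- eyes.calibration(name): a dict with "camera_matrix" (3x3 intrinsics, pixels), "R" (3x3) and "t" (3): a world point X has camera coordinates R X + t. Camera axes: x right, y down, z forward; pixel columns grow to the right and rows downward; lengths in m; the calibration is good to about 2 mm. A picture is of the moment at which its call begins. calibration takes no time and is no camera call.
- order.hand_in(): hands the job in, once; it reports no verdict.
The state is a dict: "time_s": time; "q": joint angles; "joint_vel": joint speeds; "tau": joint torques, N m; "tool_pos": TCP position; "eef_rot": TCP orientation; "force": force on the tool from outside, world axes, zero at the start; "moment": the same for the moment, N m; "gripper_width": finger opening in m.
Only numpy, scipy, OpenCV 4.12 (cv2) and the standard library are available. Lean on these libraries where they do the work, as an engineer would, in place of code of your own. Each camera call takes 0.05 s, during which the arm holds its last target.

TASK

Lock up the tool chest using the fingers only: push its half-raised lid down until it is shut, push the knob of the barrel bolt along its slot until the bolt is fully home in the keeper on the lid, then push the knob over sideways into the notch at the end of the slot, as far down as it goes. Do not swing the lid wide open, and pick nothing up: leave the jar, bottle, clamp and pot that stand around where they are.

Things in the scene. Friction and masses are not known exactly. Their poses are not given: they have to be found in the camera images.
- chest: wooden tool chest fixed to the bench, 240 (its x) by 400 (its y) by 130 mm high; origin at the centre of its underside on the bench, z up. Its top is in two halves that meet at a seam along y = 0: the half at +y is fixed and carries a steel barrel bolt, the half at -y is the hinged lid
- slot_start (a point): on the axis of the barrel bolt's tube, below the end of the slot farthest from the seam; chest frame x 0, y 80, z 146 mm. The tube lies along the chest's y on a 48 mm wide plate, 22 mm outside diameter, from y 12 to 95 mm, top 157 mm above the bench. The slot is 13 mm wide in the tube's top and runs straight from y 80 to 24 mm
- notch (a point): on the tube's axis at the middle of the notch, chest frame x 0, y 31, z 146 mm: at its end nearest the seam (y 38 to 24 mm) the slot turns at a right angle and runs as a 14 mm wide notch from the top down the tube's +x side. Only there can the knob tip over, towards the chest's +x
- lid (a joint): lid angle, rad: 0 shut flush with the fixed half, positive raised. Hinge line parallel to the chest's x along its -y edge (y -200 mm, 116 mm above the bench); the free edge, 198 mm from it, lies at the seam when shut. Stiff hinge, stays where left; a few newtons down near the free edge shut it. Board 14 mm thick, 240 mm long in x
- lid_middle (a point): point on the upper face of the lid, at the middle of its length, 100 mm from the hinged edge (half-way to the free edge); moves with the lid
- keeper (a point): mouth of the keeper, a steel staple 24 mm wide (x), 20 mm long (y) and 28 mm high above the lid's upper face, standing on the lid 10 to 30 mm from the free edge at the chest's x = 0; the point is on the bolt's axis when the lid is shut, and moves with the lid
- bolt (a joint): travel of the bolt, m: 0 fully drawn back, 0.045 fully home; it grows as rod and knob slide towards the chest's -y, into the keeper. The rod is 14 mm thick and stays where it is left; about 2 N move it. The bolt cannot enter the keeper unless the lid is shut; pushed out before, it stops the lid from shutting.
- knob (a joint): knob angle about the bolt's axis, rad: 0 upright, growing as it tips towards the chest's +x, up to 1.3 (nearly level) at the bottom of the notch. Tips only when the bolt's travel is above about 0.041 m; elsewhere the slot holds it within 0.25 rad of upright. 1 to 2 N at the ball move it along its arc (pressed straight down it can bind by friction); it stays where it is left
- knob_ball (a point): centre of the 18 mm steel ball at the end of the bolt's knob, 40 mm from the bolt's axis on a 10 mm thick stem; upright, 186 mm above the bench; moves with the knob
- jar: small glass jar with a brass cap, 40 mm diameter, 45 mm high, standing on the fixed half of the chest's top; origin at the centre of its underside; leave alone
- bottle: white bottle with cap, 64 mm diameter, 140 mm high, on the bench beyond the chest's +y end; origin at the centre of its underside; leave alone
- clamp: wooden ring clamp lying on the bench, 100 by 24 by 22 mm; origin at the centre of its underside; leave alone
- pot: copper cup, 64 mm diameter, 70 mm high, on the bench; origin at the centre of its underside; leave alone

How it is judged:
By the outcome, as a careful person would: the job done as asked, in the order asked, and still so for the second after the job is handed in, with the robot touching nothing.
It also fails if it takes over 64 s, if anything falls off the work surface, if the arm or the gripper's body presses on something with over 40 N, if the wrist force passes 120 N, or if a joint passes its speed limit or range.

## Working session

There is one attempt and no reset: what is moved stays moved. The work goes in short steps, Python scripts to look and compute and a shell command to move; the robot and the scene stay as the last step left them, time stands still between calls to the robot, and variables do not carry over. Pictures are saved under pics/ and viewed, and the job is handed in when it is done.

```bash
ls; mkdir -p pics
python3 - <<'E'
from cell import status, eyes
import cv2
s=status.read_state(); print(s)
for n in("side","top"):
    c=eyes.calibration(n); print(n,c)
    cv2.imwrite(f"pics/{n}0.png",cv2.cvtColor(eyes.read_camera(n),cv2.COLOR_RGB2BGR))
E
```

```text
pics
{'time_s': 0.0, 'q': array([-1.10890274,  0.32184604, -0.07007855,  1.45167564,  0.0226444 ,
        1.37081165, -0.05692479]), 'joint_vel': array([ 2.86249446e-04,  1.49239520e-04, -3.88495192e-04,  5.50828588e-04,
       -8.80084824e-04, -2.40792339e-04, -8.86134088e-05]), 'tau': array([ 3.29517422e-05, -4.93577099e+01, -3.81982746e-01, -3.14342093e+01,
        1.32966024e-02,  1.14296094e-02, -9.37519928e-06]), 'tool_pos': array([0.28138634, 0.58570896, 0.40360786]), 'eef_rot': array([ 8.46453905e-01,  5.32461108e-01, -7.86262535e-04,  5.79943295e-04]), 'force': array([-0.70167639, -0.08096442,  0.16056299]), 'moment': array([ 0.00708707, -0.00364086,  0.00741578]), 'gripper_width': 0.08524081191706379}
side {'camera_matrix': array([[484.56948833,   0.        , 277.67428477],
       [  0.        , 484.56948833, 209.10095925],
       [  0.        ,   0.        ,   1.        ]]), 'R': array([[ 0.98807216, -0.15385903, -0.00638737],
       [-0.11223795, -0.69114533, -0.71394732],
       [ 0.10543264,  0.70614838, -0.70017028]]), 't': array([-0.53980198,  0.21026276,  1.0350334 ])}
top {'camera_matrix': array([[390.61352596,   0.        , 277.03750757],
       [  0.        , 390.61352596, 210.52373331],
       [  0.        ,   0.        ,   1.        ]]), 'R': array([[ 0.20413377, -0.97893352, -0.00430869],
       [-0.95964015, -0.19923698, -0.19848274],
       [ 0.19344296,  0.04465182, -0.98009491]]), 't': array([-0.02646567,  0.57063282,  0.72648483])}
```

View pics/side0.png

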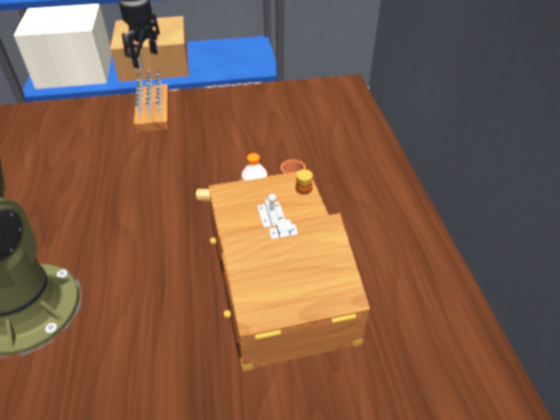

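View pics/top0.png

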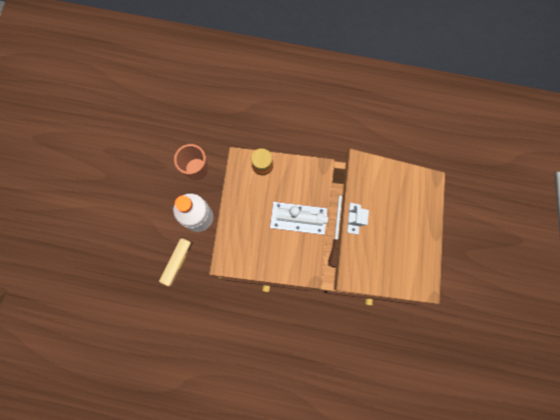

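```bash
cat > h.py <<'E'
import numpy as np, cv2
from cell import status, eyes
def ray(n,u,v):
    c=eyes.calibration(n);K,R,t=[np.array(c[k]) for k in("camera_matrix","R","t")]
    d=R.T@np.linalg.solve(K,[u,v,1.]);return -R.T@t,d
def onz(n,u,v,z):
    o,d=ray(n,u,v);return o+d*(z-o[2])/d[2]
def tri(a,b):
    (o1,d1),(o2,d2)=ray("side",*a),ray("top",*b)
    s=np.linalg.lstsq(np.c_[d1,-d2],o2-o1,rcond=None)[0]
    p,q=o1+d1*s[0],o2+d2*s[1];return (p+q)/2,np.linalg.norm(p-q)
def proj(n,X):
    c=eyes.calibration(n);p=np.array(c["camera_matrix"])@(np.array(c["R"])@X+np.array(c["t"]));return p[:2]/p[2]
def shot(n,f,box,k):
    im=cv2.cvtColor(eyes.read_camera(n),cv2.COLOR_RGB2BGR);crop(im,f,box,k);return im
def crop(im,f,box,k):
    x0,y0,x1,y1=box;cv2.imwrite("pics/"+f,cv2.resize(im[y0:y1,x0:x1],None,fx=k,fy=k,interpolation=cv2.INTER_CUBIC))
E
python3 - <<'E'
from h import *
crop(cv2.imread("pics/side0.png"),"side0c.png",(190,140,380,290),4)
crop(cv2.imread("pics/top0.png"),"top0c.png",(200,140,400,290),4)
E
```

```text
(no output)
```

View pics/side0c.png

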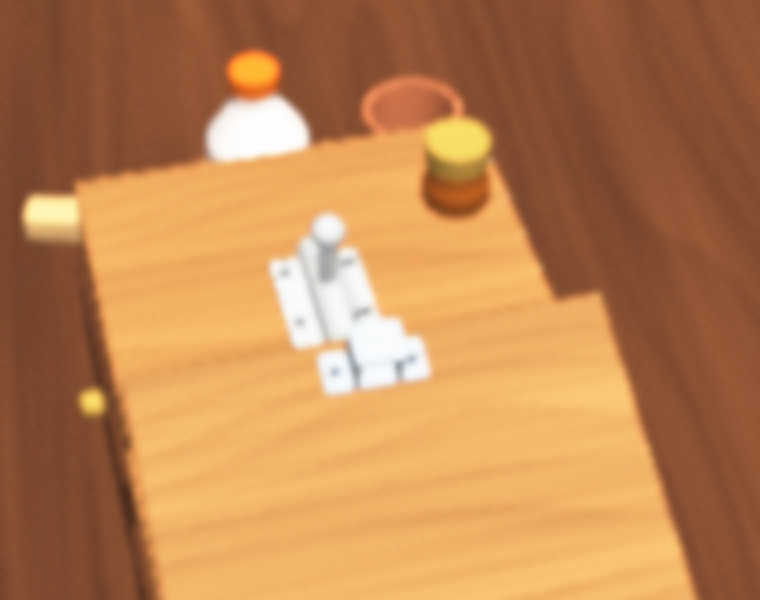

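View pics/top0c.png

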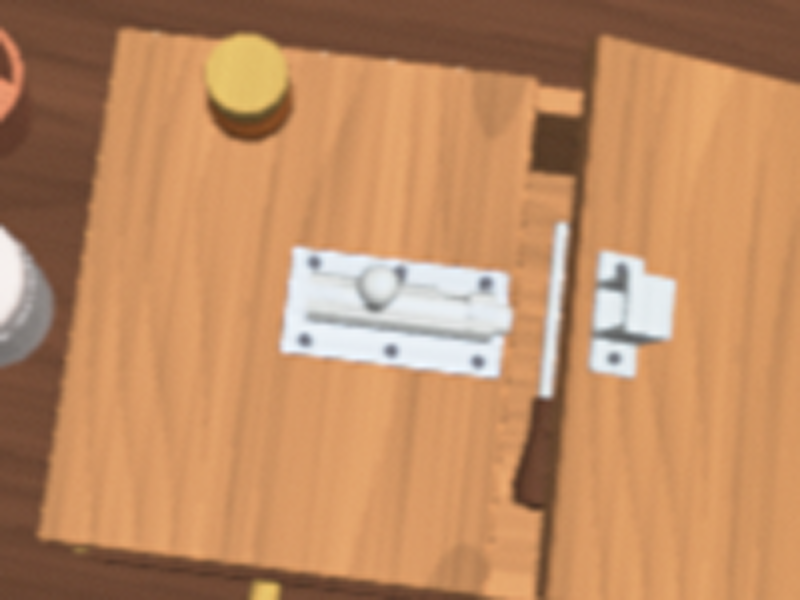

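Run:
```python
from h import *
np.set_printoptions(precision=4,suppress=True)
A=onz("top",230,147,.13);B=onz("top",210,275,.13);C=onz("top",334.5,159.5,.13)
print("+x+y",A,"-x+y",B,"seam+x",C,np.linalg.norm(A-B),np.linalg.norm(A-C))
print("tri",tri((312.5,172.5),(230,147)),tri((209.5,185.5),(210,275)))
print("lid free +x",tri((340,213),(350,149.5)))
print("side shadow")
print("ball",tri((190+328/4,140+228/4),(200+382/4,140+286/4)))
print("platecorners",[onz("top",200+x/4,140+y/4,.132) for x,y in((293,248),(282,352),(500,378),(510,272))])
print("hinge+x",tri((366,308),(445,171)))
print("jar top",onz("top",200+248/4,140+75/4,.175))
```

```text
+x+y [0.6509 0.1984 0.13  ] -x+y [0.4125 0.1788 0.13  ] seam+x [0.6664 0.002  0.13  ] 0.23924116248816416 0.19705711126714942
tri (array([0.6596, 0.2016, 0.1168]), np.float64(0.007801407213599374)) (array([0.4145, 0.1786, 0.132 ]), np.float64(0.0040829556812295095))
lid free +x (array([ 0.6683, -0.0159,  0.193 ]), np.float64(0.0035713847171031437))
side shadow
ball (array([0.5432, 0.054 , 0.1913]), np.float64(0.001986429599287196))
platecorners [array([0.5634, 0.0969, 0.132 ]), array([0.5156, 0.0919, 0.132 ]), array([ 0.5239, -0.0059,  0.132 ]), array([ 0.5724, -0.0017,  0.132 ])]
hinge+x (array([ 0.6802, -0.2003,  0.1344]), np.float64(0.007414115300706502))
jar top [0.6257 0.1295 0.175 ]
```

Run:
```python
from h import *
np.set_printoptions(precision=4,suppress=True)
O=np.array([.547,-.0092]);a=.080
Rz=np.array([[np.cos(a),-np.sin(a)],[np.sin(a),np.cos(a)]])
ch=lambda p:(Rz.T@(p[:2]-O))
w=lambda x,y,z:np.r_[O+Rz@[x,y],z]
print("ball chest",ch(onz("top",295.5,211.5,.186)),ch(onz("side",272,197,.186)))
print("rod tip",ch(onz("top",200+512/4,140+317/4,.146)))
print("tube start",ch(onz("top",200+308/4,140+300/4,.15)))
for y in (.076,.071,.063):print(y,proj("top",w(0,y,.186)),proj("side",w(0,y,.186)))
for n in("top","side"):
    im=cv2.imread(f"pics/{n}0.png")
    for P in [w(x,y,.13) for x in(-.12,.12) for y in(0,.2,-.2)]+[w(x,y,.132) for x in(-.024,.024) for y in(.012,.095)]+[w(0,.076,.186)]:
        u=proj(n,P);cv2.circle(im,tuple(int(round(k)) for k in u),1,(0,0,255),-1)
    for th in(.2,.3,.4,.5):
        for x in(-.12,.12):
            # upper face free edge
            L=.198;c,s=np.cos(th),np.sin(th);y=-.2+L*c-.014*s;z=.116+L*s+.014*c
            u=proj(n,w(x,y,z));print(n,th,x,u); 
            cv2.circle(im,tuple(int(round(k)) for k in u),1,(255,0,0),-1)
    crop(im,n+"0o.png",(200,130,400,330) if n=="side" else (200,140,400,290),3)
```

```text
ball chest [0.0013 0.0633] [0.0035 0.069 ]
rod tip [0.0028 0.004 ]
tube start [-0.0016  0.0942]
0.076 [287.8244 211.3386] [269.6259 195.0541]
0.071 [290.8002 211.7041] [270.158  196.6442]
0.063 [295.5644 212.2893] [271.017  199.2113]
top 0.2 -0.12 [330.0027 290.6385]
top 0.2 0.12 [343.4113 152.9394]
top 0.3 -0.12 [335.4192 291.1691]
top 0.3 0.12 [348.8197 149.6074]
top 0.4 -0.12 [342.2852 291.8824]
top 0.4 0.12 [355.5592 146.3692]
top 0.5 -0.12 [350.6356 292.7851]
top 0.5 0.12 [363.6487 143.2779]
side 0.2 -0.12 [219.2222 240.2186]
side 0.2 0.12 [336.8166 219.1812]
side 0.3 -0.12 [218.8122 235.9922]
side 0.3 0.12 [338.5627 214.7422]
side 0.4 -0.12 [218.5672 232.568 ]
side 0.4 0.12 [340.6479 211.0466]
side 0.5 -0.12 [218.4993 230.0227]
side 0.5 0.12 [343.0755 208.1684]
```

View pics/side0o.png

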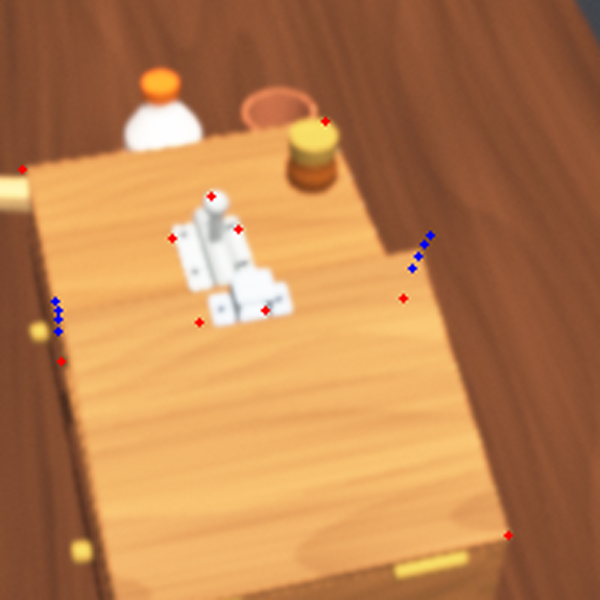

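View pics/top0o.png

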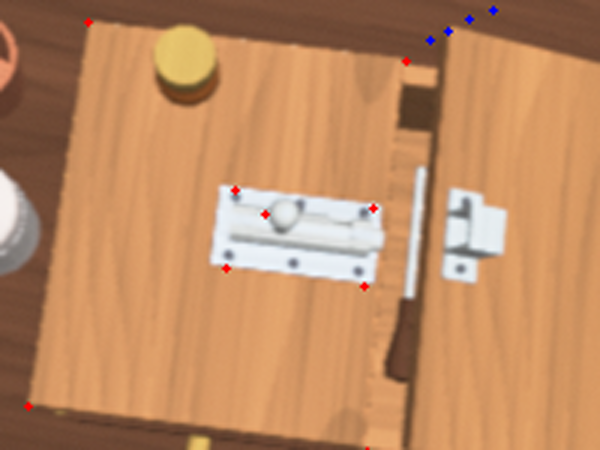

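```bash
cat >> h.py <<'E'
from scipy.spatial.transform import Rotation as Ro
np.set_printoptions(precision=4,suppress=True)
O=np.array([.547,-.0092]);a=.080
Rz=np.array([[np.cos(a),-np.sin(a)],[np.sin(a),np.cos(a)]])
ch=lambda p:(Rz.T@(np.asarray(p)[:2]-O))
w=lambda x,y,z:np.r_[O+Rz@[x,y],z]
G=Ro.from_matrix(np.c_[np.r_[Rz[:,1],0],np.r_[Rz[:,0],0],[0,0,-1]])
def where():
    s=status.read_state();R=Ro.from_quat(s["eef_rot"]);t=s["tool_pos"]+R.as_matrix()[:,2]*.173
    print("t",round(s["time_s"],2),"tip chest",ch(t),t[2],"F chest",Rz.T@s["force"][:2],s["force"][2],"w",s["gripper_width"]);return s,R,t
def go(x,y,z):
    "delta rows to bring tip to chest x,y,z with tool x=chest y"
    s,R,t=where();p=w(x,y,z)+[0,0,.173]
    print("shift",R.inv().apply(p-s["tool_pos"]),"turn",(R.inv()*G).as_rotvec())
E
python3 - <<'E'
from h import *
go(.055,-.035,.26)
E
```

```text
t 0.1 tip chest [-0.2174  0.614 ] 0.23072845600450215 F chest [0.1002 0.0357] 0.2915765024502529 w 0.0854534001628182
shift [-0.4239  0.5622 -0.0285] turn [-0.0004  0.0017 -0.5277]
```

```bash
python3 -m creep '[[-0.02,0.025,-0.03,0,0,-0.09],[-0.05,0.065,-0.03,0,0,-0.18],[-0.085,0.11,-0.03,0,0,-0.27],[-0.12,0.155,-0.03,0,0,-0.36],[-0.155,0.2,-0.03,0,0,-0.45],[-0.19,0.245,-0.03,0,0,-0.528],[-0.22,0.29,-0.03,0,0,-0.528],[-0.24,0.32,-0.03,0,0,-0.528]]' 0 30
python3 - <<'E'
from h import *
go(.055,-.035,.26)
E
```

```text
time_s: 1.1
tool_pos: [0.467, 0.2279, 0.434]
eef_rot: [0.679, 0.734, -0.001, 0.0]
force: [0.1, 0.2, 0.4]
gripper_width: 0.0001
t 1.1 tip chest [-0.061   0.2424] 0.2609768892452471 F chest [0.1506 0.1943] 0.4308978214107976 w 6.287960936097274e-05
shift [-0.2774  0.1166  0.0015] turn [-0.0009  0.0021 -0.0029]
```

```bash
python3 -m creep '[[-0.04,0.016,0,0,0,0],[-0.085,0.035,0,0,0,0],[-0.13,0.055,0,0,0,0],[-0.175,0.074,0,0,0,0],[-0.22,0.093,0,0,0,0],[-0.255,0.108,0,0,0,0],[-0.277,0.117,0,0,0,0],[-0.277,0.117,0,0,0,0]]'
python3 - <<'E'
from h import *
go(.055,-.035,.13)
shot("top","top1.png",(200,100,440,310),3)
shot("side","side1.png",(160,60,420,320),2.3)
E
```

```text
time_s: 2.1
tool_pos: [0.6051, -0.0415, 0.4338]
eef_rot: [0.681, 0.732, -0.002, 0.0]
force: [0.1, 0.7, 0.5]
gripper_width: 0.0
t 2.1 tip chest [ 0.055  -0.0374] 0.26078002214250956 F chest [0.1787 0.7331] 0.5008817329472816 w 1.5196901432246369e-05
shift [ 0.0022 -0.0001  0.1308] turn [-0.0022  0.0033 -0.007 ]
```

View pics/side1.png

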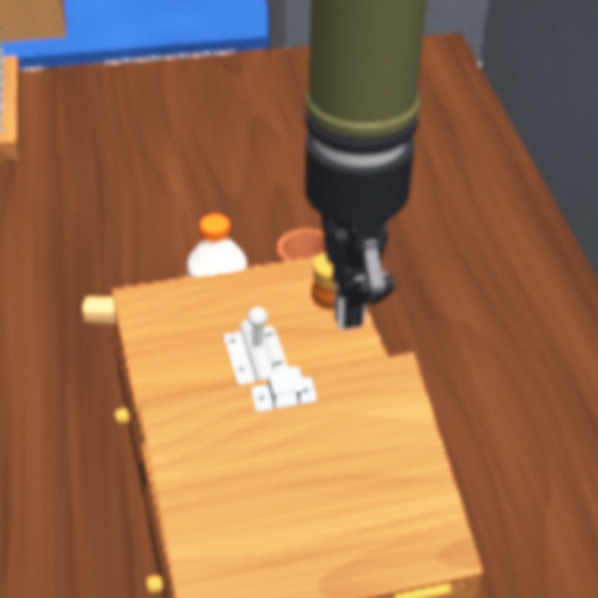

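View pics/top1.png

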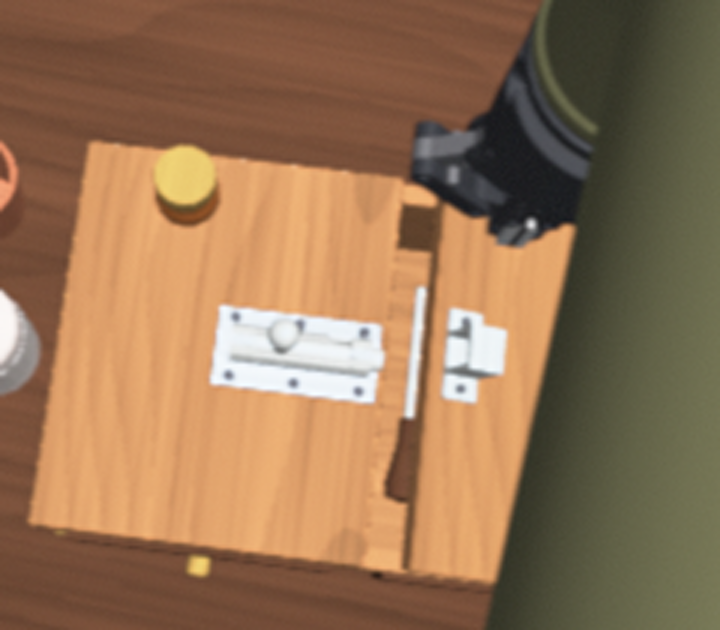

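```bash
python3 - <<'E'
from h import *
s,R,t=where();print(t,proj("side",t),proj("top",t))
for dx in(-.011,.011):
  for dy in(-.014,.014): print(proj("side",w(*(ch(t)+[dx,dy]),t[2])))
E
python3 - <<'E'
import cv2;im=cv2.imread("pics/side1.png")
cv2.imwrite("pics/side1z.png",cv2.resize(im[210:350,280:420],None,fx=4,fy=4))
E
```

```text
t 2.2 tip chest [ 0.0549 -0.0339] 0.26098058824213644 F chest [0.3051 1.1523] -0.3334657673291103 w 0.00019336478782842366
[ 0.6045 -0.0386  0.261 ] [311.3194 199.7025] [366.0876 174.8312]
[307.648  205.8527]
[303.4819 195.6352]
[319.2985 203.8433]
[314.8969 193.7096]
```

View pics/side1z.png

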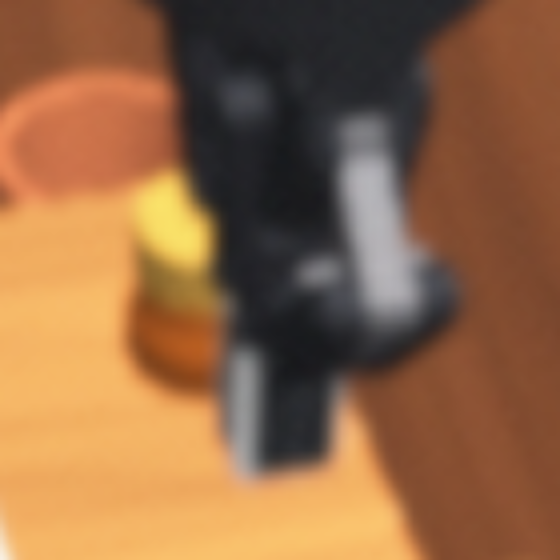

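Run:
```python
from h import *
for u in((312.5,172.5),(209.5,185.5)): print(ch(onz("side",*u,.13)))
# plate left corners in side crop0c (270,262) (300,348)(352,250)
for u in((270,262),(300,348),(353,250)): print("plate",ch(onz("side",190+u[0]/4,140+u[1]/4,.132)))
for u in((293,248),(282,352),(500,378),(510,272)): print("plate top",ch(onz("top",200+u[0]/4,140+u[1]/4,.132)))
# side1.png ball
print("ball",ch(onz("side",160+257/2.3,60+315/2.3,.186)),ch(onz("top",200+284/3,100+333/3,.186)))
```

```text
[0.1282 0.1876]
[-0.1149  0.1999]
plate [-0.0214  0.1066]
plate [-0.0193  0.0391]
plate [0.0251 0.105 ]
plate top [0.0248 0.1045]
plate top [-0.0232  0.1033]
plate top [-0.0228  0.0051]
plate top [0.026  0.0055]
ball [0.003  0.0693] [0.002  0.0647]
```

```bash
python3 -m creep '[[0,0,0.02,0,0,0],[0,0,0.04,0,0,0],[0,0,0.06,0,0,0],[0,0,0.075,0,0,0],[0,0,0.09,0,0,0],[0,0,0.1,0,0,0],[0,0,0.11,0,0,0],[0,0,0.118,0,0,0]]'
python3 - <<'E'
from h import *
go(.055,-.035,.13)
E
```

```text
time_s: 3.2
tool_pos: [0.6046, -0.0384, 0.3155]
eef_rot: [0.679, 0.734, -0.001, -0.0]
force: [-0.9, 0.5, 2.2]
gripper_width: 0.0002
t 3.2 tip chest [ 0.0548 -0.034 ] 0.14254718480311082 F chest [-0.8676  0.5493] 2.2161775051986514 w 0.00021326371837626597
shift [-0.0012 -0.0001  0.0125] turn [-0.0017  0.0011 -0.0023]
```

```bash
python3 -m creep '[[0,0,0.004,0,0,0],[0,0,0.008,0,0,0],[0,0,0.011,0,0,0],[0,0,0.013,0,0,0],[0,0,0.015,0,0,0],[0,0,0.015,0,0,0]]'
python3 - <<'E'
from h import *
go(.055,-.035,.13)
shot("side","side2.png",(160,60,420,320),2.3)
E
```

```text
time_s: 3.95
tool_pos: [0.6046, -0.0387, 0.3035]
eef_rot: [0.679, 0.734, -0.0, -0.0]
force: [-6.2, 1.6, 14.8]
gripper_width: 0.0
t 3.95 tip chest [ 0.0549 -0.034 ] 0.13045090673103105 F chest [-6.0971  2.0926] 14.767723226330544 w 2.475131938762231e-05
shift [-0.001  -0.0001  0.0005] turn [-0.0009  0.0002 -0.0025]
```

View pics/side2.png

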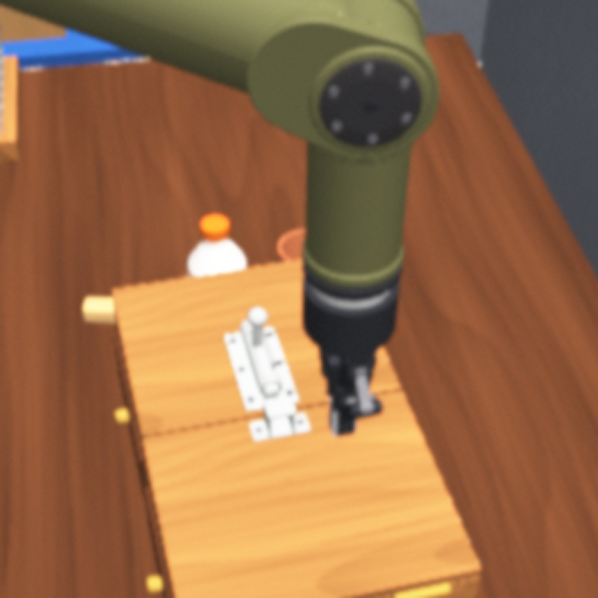

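The picture shows the lid flush at the seam (crop row ~415), and the tip stopped at 130 mm height with 15 N, so the lid is shut. Next I go up and over, to behind the knob.

```bash
python3 -m creep '[[0,0,-0.04,0,0,0],[0,0,-0.095,0,0,0],[0.03,-0.01,-0.1,0,0,0],[0.08,-0.03,-0.1,0,0,0],[0.12,-0.048,-0.1,0,0,0],[0.136,-0.053,-0.1,0,0,0],[0.136,-0.053,-0.1,0,0,0]]'
python3 - <<'E'
from h import *
go(.002,.100,.168)
shot("side","side3.png",(190,100,390,280),4)
shot("top","top3.png",(200,120,400,290),4)
E
```

```text
time_s: 4.88
tool_pos: [0.5413, 0.0933, 0.4035]
eef_rot: [0.679, 0.735, -0.0, 0.0]
force: [0.0, -0.7, -0.3]
gripper_width: 0.0003
t 4.88 tip chest [0.0024 0.1026] 0.2304539168411708 F chest [-0.0475 -0.693 ] -0.27742394120504127 w 0.0002636153380697638
shift [-0.0026 -0.0004  0.0625] turn [-0.0006  0.0006 -0.0007]
```

View pics/side3.png

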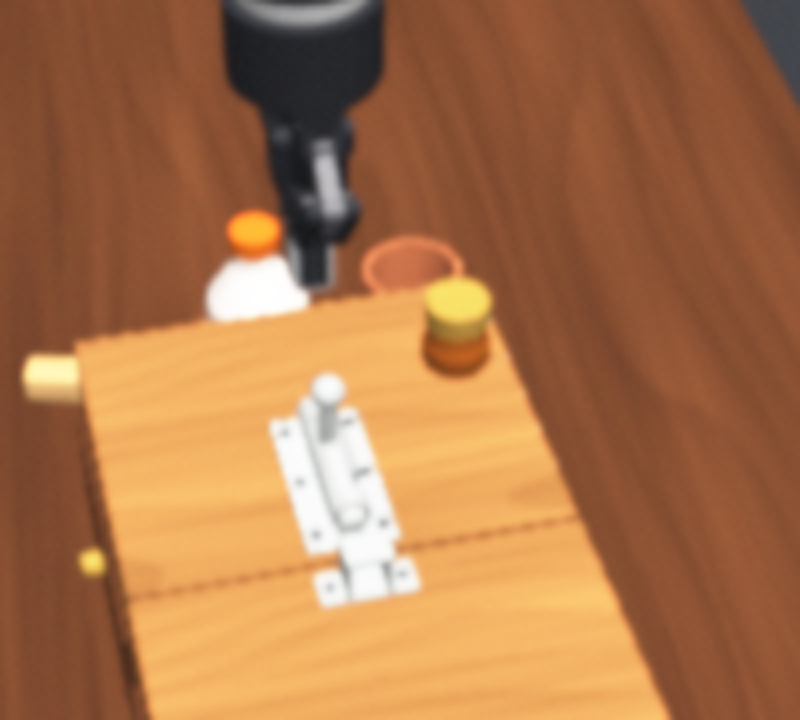

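View pics/top3.png

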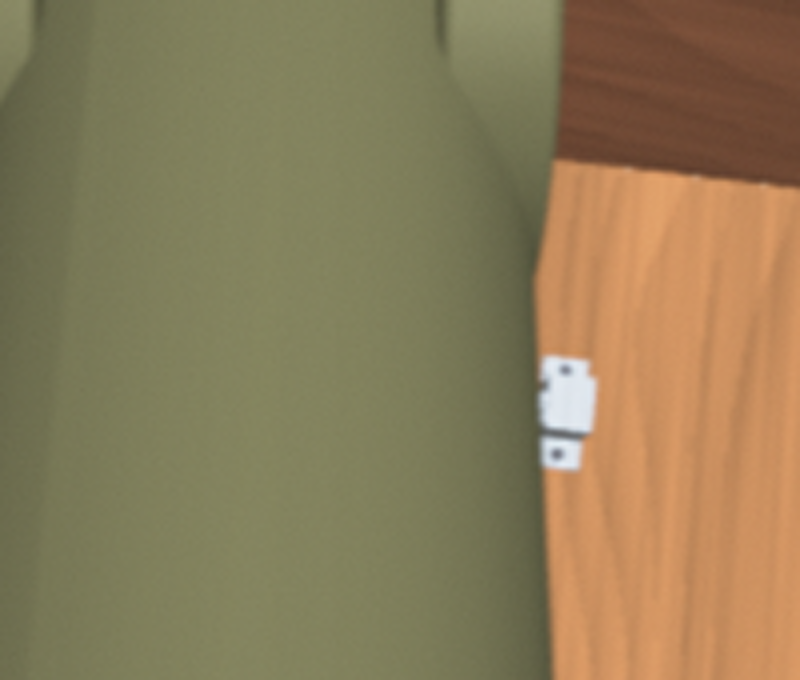

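```bash
python3 -m creep '[[0,0,0.02,0,0,0],[0,0,0.045,0,0,0],[0,0,0.06,0,0,0],[0,0,0.0625,0,0,0],[-0.006,0,0.0625,0,0,0],[-0.012,0,0.0625,0,0,0],[-0.018,0,0.0625,0,0,0],[-0.024,0,0.0625,0,0,0]]'
python3 - <<'E'
from h import *
go(.002,.047,.168)
shot("side","side4.png",(190,100,390,280),4)
E
```

```text
time_s: 5.98
tool_pos: [0.5441, 0.067, 0.3418]
eef_rot: [0.68, 0.733, 0.0, 0.001]
force: [0.5, 2.3, 2.0]
gripper_width: -0.0004
t 5.97 tip chest [0.0034 0.076 ] 0.16877864688107122 F chest [0.6588 2.266 ] 1.9607088138597917 w -0.0003510526989747076
shift [-0.0292 -0.001   0.0008] turn [ 0.0014  0.0006 -0.0045]
```

View pics/side4.png

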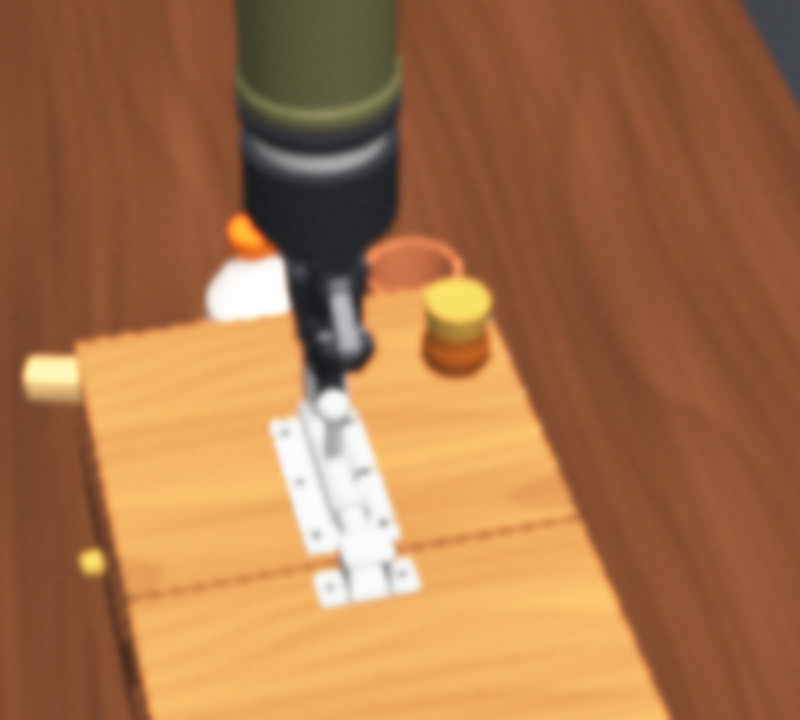

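The finger sits centred behind the ball, which has moved from crop (328,388) to (333,404). I keep pushing.

```bash
python3 -m creep '[[-0.006,0,0,0,0,0],[-0.012,0,0,0,0,0],[-0.018,0,0,0,0,0],[-0.022,0,0,0,0,0],[-0.026,0,0,0,0,0],[-0.028,0,0,0,0,0]]'
python3 - <<'E'
from h import *
go(.002,.047,.168)
shot("side","side5.png",(190,100,390,280),4)
E
```

```text
time_s: 6.78
tool_pos: [0.5459, 0.0422, 0.342]
eef_rot: [0.679, 0.734, 0.002, -0.002]
force: [-1.8, 14.2, 2.0]
gripper_width: 0.0002
t 6.78 tip chest [0.0032 0.0523] 0.16898096212646593 F chest [-0.6735 14.3079] 1.988936767335069 w 0.0001551848689851517
shift [-0.0043 -0.001   0.001 ] turn [ 0.0012 -0.0057 -0.0022]
```

View pics/side5.png

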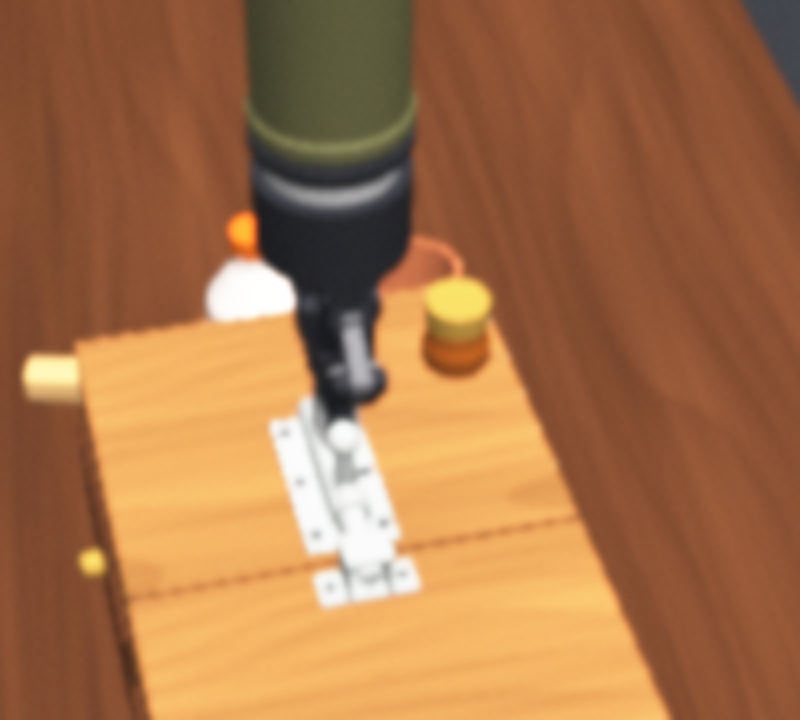

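Run:
```python
from h import *
for p in((328,388),(333,404),(342,436)):print(ch(onz("side",190+p[0]/4,100+p[1]/4,.186)))
im=cv2.imread("pics/side5.png");cv2.imwrite("pics/side5z.png",im[380:620,250:450].repeat(3,0).repeat(3,1)[:600])
```

```text
[0.0035 0.069 ]
[0.0033 0.0567]
[0.0024 0.0327]
```

View pics/side5z.png

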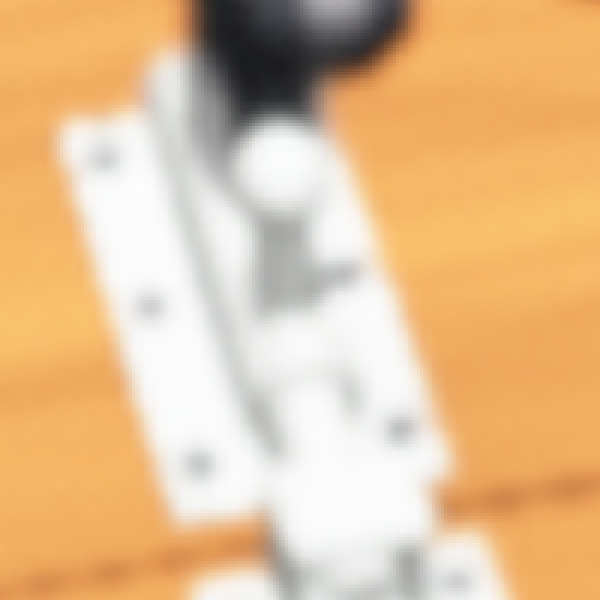

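```bash
python3 -m creep '[[-0.003,0,0,0,0,0],[-0.006,0,0,0,0,0],[-0.006,0,0,0,0,0],[-0.006,0,0,0,0,0]]'
python3 - <<'E'
from h import *
where()
shot("side","side6.png",(240,180,310,260),8)
E
```

```text
time_s: 7.32
tool_pos: [0.546, 0.0411, 0.3421]
eef_rot: [0.677, 0.736, 0.005, -0.004]
force: [-1.3, 12.8, 0.5]
gripper_width: 0.0
t 7.33 tip chest [0.0032 0.0525] 0.16907489765946948 F chest [-0.2845 12.8753] 0.5133991297188785 w 2.5460403076934254e-05
```

View pics/side6.png

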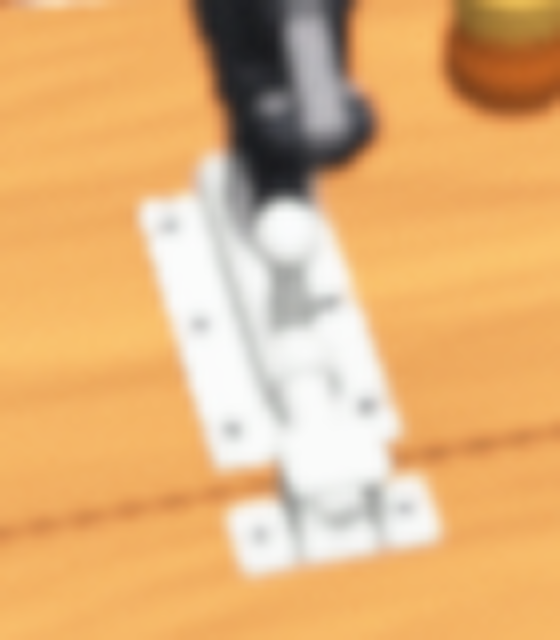

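```bash
python3 -m creep '[[0.01,0,0,0,0,0],[0.022,0,0,0,0,0],[0.022,-0.018,-0.003,0,0,0],[0.022,-0.036,-0.003,0,0,0],[0.022,-0.036,-0.003,0,0,0]]'
python3 - <<'E'
from h import *
go(-.034,.032,.172)
E
```

```text
time_s: 8.0
tool_pos: [0.5076, 0.0596, 0.3452]
eef_rot: [0.677, 0.736, 0.004, -0.005]
force: [0.3, -0.8, -0.0]
gripper_width: 0.0004
t 8.0 tip chest [-0.0337  0.0739] 0.17223160257873724 F chest [ 0.2077 -0.8153] -0.004530256113510253 w 0.0003543096209402954
shift [-0.0397 -0.0003 -0.0003] turn [ 0.0004 -0.0127  0.0022]
```

```bash
python3 -m creep '[[-0.013,0,0,0,-0.006,0],[-0.027,0,0,0,-0.013,0],[-0.04,0,0,0,-0.013,0.002],[-0.04,0,0,0,-0.013,0.002],[-0.04,0.007,0,0,-0.013,0.002],[-0.04,0.014,0,0,-0.013,0.002]]'
python3 - <<'E'
from h import *
go(-.01,.032,.172)
shot("side","side7.png",(240,180,310,260),8)
E
```

```text
time_s: 8.75
tool_pos: [0.5254, 0.0215, 0.3448]
eef_rot: [0.678, 0.735, 0.0, 0.0]
force: [0.5, 0.2, 0.1]
gripper_width: -0.0002
t 8.75 tip chest [-0.0189  0.0324] 0.17176912690755508 F chest [0.4654 0.1232] 0.07331273830166467 w -0.00015318651923204967
shift [-0.0004  0.0091 -0.0002] turn [0.0007 0.0001 0.0012]
```

View pics/side7.png

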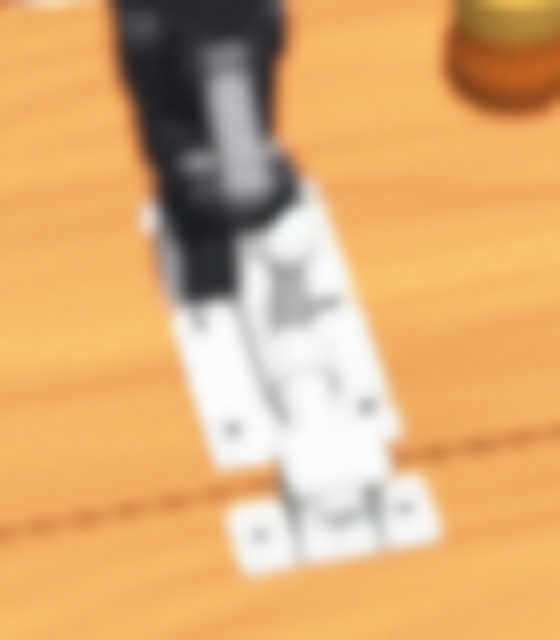

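```bash
python3 -m creep '[[0,0.005,0,0,0,0],[0,0.01,0,0,0,0],[0,0.015,0,0,0,0],[0,0.02,0,0,0,0],[0,0.024,0.001,0,0,0],[0,0.028,0.002,0,0,0]]'
python3 - <<'E'
from h import *
go(.02,.032,.172)
shot("side","side8.png",(240,180,310,260),8)
E
```

```text
time_s: 9.55
tool_pos: [0.5543, 0.0239, 0.3427]
eef_rot: [0.678, 0.735, 0.0, 0.001]
force: [-0.8, -0.1, -0.7]
gripper_width: -0.0001
t 9.55 tip chest [0.0101 0.0324] 0.16971205198154374 F chest [-0.7637 -0.0488] -0.7468970704082577 w -0.00010325637690038817
shift [-0.0005  0.0101 -0.0023] turn [0.0014 0.0005 0.0012]
```

View pics/side8.png

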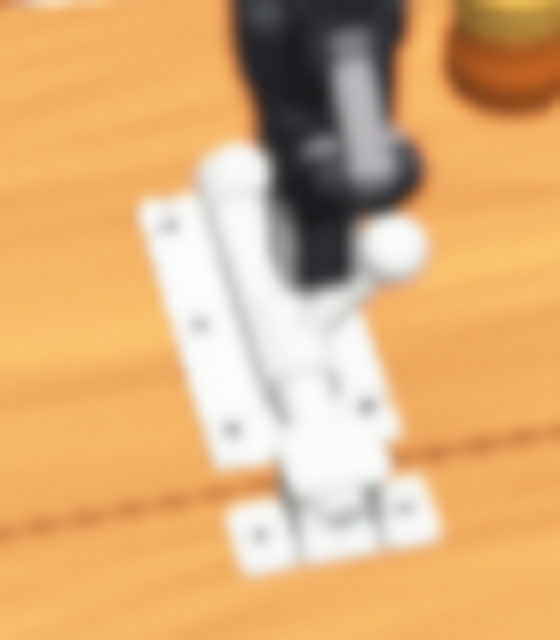

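```bash
python3 -m creep '[[0,0.004,0.001,0,0,0],[0,0.008,0.003,0,0,0],[0,0.012,0.004,0,0,0],[0,0.012,-0.02,0,0,0],[0,0.03,-0.035,0,0,0],[0,0.033,-0.035,0,0,0]]'
python3 - <<'E'
from h import *
go(.044,.032,.166)
shot("side","side9.png",(240,180,310,260),8)
E
```

```text
time_s: 10.35
tool_pos: [0.589, 0.0269, 0.3794]
eef_rot: [0.678, 0.735, 0.002, 0.003]
force: [0.2, 0.5, 0.6]
gripper_width: 0.0002
t 10.35 tip chest [0.0459 0.0325] 0.20638189963892997 F chest [0.2313 0.4954] 0.5668458305076758 w 0.00017044224163319474
shift [-0.0006 -0.001   0.0404] turn [0.0068 0.0007 0.0015]
```

View pics/side9.png

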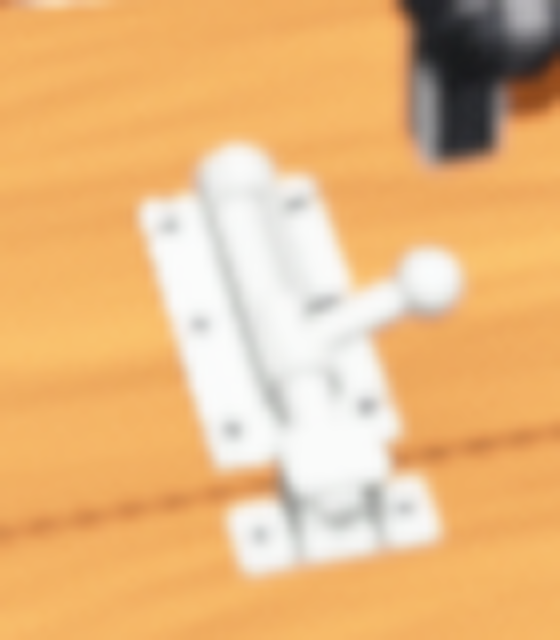

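```bash
python3 - <<'E'
from h import *
for th in(0,.8,1.,1.1,1.2,1.3):
    print(th,(proj("side",w(.002+.04*np.sin(th),.032,.146+.04*np.cos(th)))-[240,180])*8)
E
python3 -m creep '[[0,0,0.01,0,0,0],[0,0,0.02,0,0,0],[0,0,0.028,0,0,0],[0,0,0.034,0,0,0],[0,0.001,0.038,0,0,0],[0,0.001,0.041,0,0,0],[0,0.001,0.043,0,0,0]]'
python3 - <<'E'
from h import *
where()
E
```

```text
0 [283.2176 234.1539]
0.8 [392.8572 249.2496]
1.0 [411.3145 263.3072]
1.1 [418.602  271.5366]
1.2 [424.5056 280.4483]
1.3 [428.9773 289.9465]
time_s: 11.28
tool_pos: [0.5901, 0.0268, 0.3376]
eef_rot: [0.678, 0.735, 0.002, 0.002]
force: [-4.4, -0.4, 14.9]
gripper_width: 0.0002
t 11.28 tip chest [0.047  0.0324] 0.16463468469215578 F chest [-4.4074 -0.0209] 14.87667763179766 w 0.00024517275478604035
```

```bash
python3 -m creep '[[0,0,0.001,0,0,0],[0,0,-0.03,0,0,0],[0,0,-0.08,0,0,0],[0.05,0,-0.12,0,0,0],[0.1,0,-0.14,0,0,0],[0.15,0,-0.14,0,0,0],[0.2,-0.02,-0.14,0,0,0],[0.25,-0.04,-0.14,0,0,0]]'
python3 - <<'E'
from h import *
where()
shot("side","side10.png",(240,180,310,260),8)
shot("top","top10.png",(150,110,400,290),3.2)
shot("side","side10f.png",(0,0,560,420),1.3)
E
```

```text
time_s: 12.28
tool_pos: [0.5282, 0.2741, 0.4773]
eef_rot: [0.678, 0.735, 0.002, 0.002]
force: [0.1, 1.4, -0.4]
gripper_width: 0.0001
t 12.28 tip chest [0.0051 0.2839] 0.3042595723298216 F chest [0.19   1.3727] -0.37907653117422463 w 9.555165253172495e-05
```

View pics/side10.png

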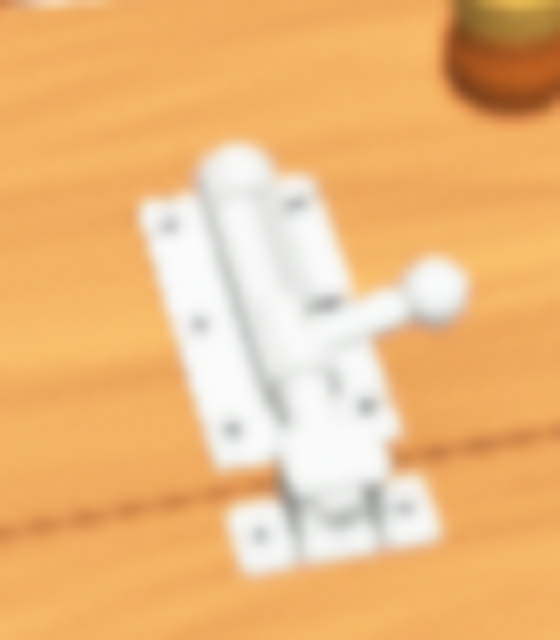

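View pics/top10.png

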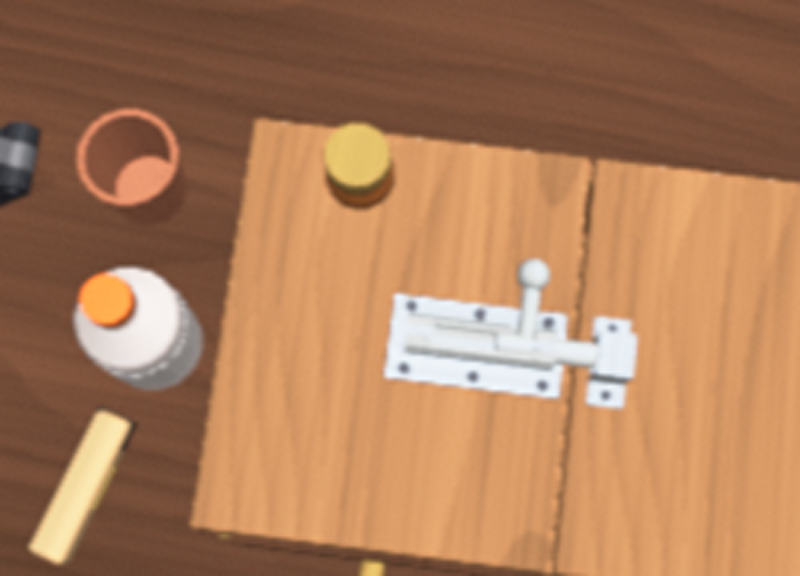

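View pics/side10f.png

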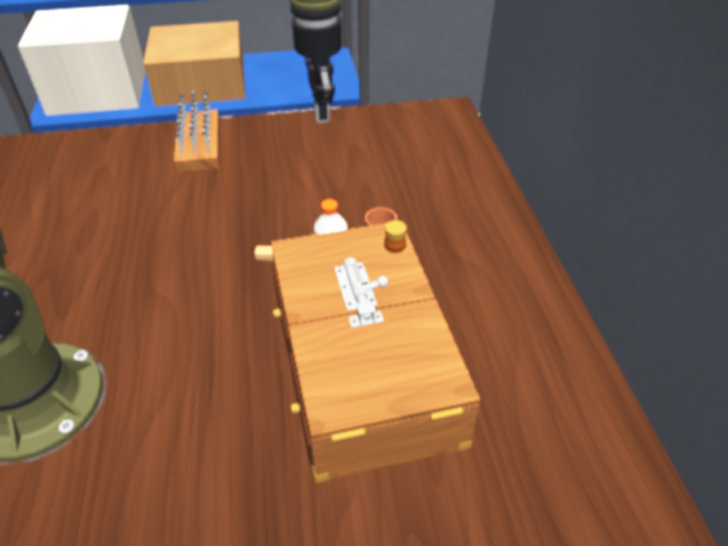

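```bash
python3 - <<'E'
from h import *
print(ch(onz("top",150+534/3.2,110+273/3.2,.157)),ch(onz("side",240+437/8,180+290/8,.157)), status.read_state()["joint_vel"])
E
python3 -m creep '[[0,0,0,0,0,0],[0,0,0,0,0,0],[0,0,0,0,0,0]]'
python3 -c "
from cell import order
print(order.hand_in())"
```

```text
[0.0407 0.0288] [0.0425 0.0312] [ 0.047  -0.0035  0.0706  0.0016  0.0371  0.0002  0.0142]
time_s: 12.8
tool_pos: [0.5275, 0.2755, 0.4771]
eef_rot: [0.676, 0.737, 0.002, 0.002]
force: [0.0, -0.8, -0.3]
gripper_width: -0.0001
the job is handed in; nothing more can be done
None
```

The tool chest is locked: I did it with closed fingers in the order asked and handed it in at about 12.8 s.

- **Lid:** pressed down near its free edge until the fingertip stopped at 130 mm with 15 N. The seam is flush in both views and stayed so.
- **Bolt:** pushed along the slot to a hard stop at 13–14 N, where more push gave no more travel. The rod shows through the keeper.
- **Knob:** pushed over sideways, then pressed down from above until it stopped at 15 N. In the last pictures the ball lies at chest y of about 29–31 mm and about 41 mm out in x. In the side view that matches the 1.3 rad position within about a pixel.
- **Other objects:** the jar, bottle, clamp and pot look undisturbed, and the arm ended clear of everything.

The two cameras disagreed by about 2–6 mm on the chest and knob positions. I therefore judged "fully home" by the hard stop and by the knob being able to tip, not by a measured travel.

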